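# Unveil the specimen and hold the magnifier over it

### The job

Lift the amber light shield off the specimen dish and hang it astride the steel rail, then let go of it. Then draw the hand magnifier out of its slanted holder, turn it so that its lens lies level, and hold it still over the middle of the dish, lens about 10 to 12 cm above the bench; finish while still holding it there. Leave the dish, the dropper bottles and the flask where they stand.

Things in the scene. Friction and masses are not known exactly. Their poses are not given: they have to be found in the camera images.
- dish: white round specimen dish, 60 mm across, 14 mm high, with a mossy stone in it reaching 34 mm above the bench; loose, 150 g, stands on the bench. Origin: centre of its underside.
- shield: amber inverted-V (tent) light shield, loose, about 110 g, at first astride the dish. Panels 4 mm thick, 80 mm along the ridge, 100 mm down the slope, 30 degrees from vertical; 104 mm wide at the feet, ridge 88 mm up. Black grip fin on the ridge: 10 mm thick, 50 mm long, 36 mm tall. Origin: between the feet, at bench level; y along the ridge, x through the fin's thickness, z up.
- shield_fin (a point): point to grip on the shield's fin: centre of its thickness and length, 110 mm above the shield's origin, 14 mm below the fin's top and 22 mm above the ridge.
- shield_seat (a point): point inside the shield, 72 mm above its origin (38 mm below shield_fin), on its middle line; when the shield hangs properly the bar's axis passes through it.
- rail: steel rail: a round horizontal bar 12 mm in diameter, 220 mm long, its axis 170 mm above the bench, on a post at each end; fixed. Origin: on the bench under the bar's middle; its y axis runs along the bar. The place differs from run to run (it may be left or right).
- rail_mid (a point): middle of the rail's bar, on its axis; axes as the rail's.
- holder: white slotted holder on an aluminium base 110 x 90 mm; fixed, left or right. Its slot slants 35 degrees from vertical, open end leaning to the holder's -x (towards the robot at yaw 0): things draw out along (-0.574, 0, 0.819) in its frame. Slot 55 mm deep, 12 x 65 mm inside, floor centre 35 mm above the bench. Origin: centre of the base's underside.
- slot_mouth (a point): centre of the holder's slot mouth.
- magnifier: hand magnifier, loose, about 110 g: black frame with lens, 80 (along handle) x 60 x 8 mm; red handle 16 mm wide (y) x 14 mm thick (z), from 40 to 120 mm from the lens centre. Origin: lens centre; x points from handle to lens, y across, z is the lens normal (either face may be up at the end). At first it stands lens down in the slot, handle out along the slant, y level.
- magnifier_grip (a point): point on the handle's middle line, 78 mm from the lens centre: a good place to grip, across the 16 mm width.
- bottle_a: amber dropper bottle with white bulb, 36 mm across, 93 mm tall, loose, with its fellow on a fixed brass tray 75 x 150 x 12 mm (floor 4 mm). Origin: centre of its underside.
- bottle_b: a second such bottle. Origin: centre of its underside.
- flask: conical flask, 72 mm across the foot, 121 mm tall with its stopper, loose on the bench. Origin: centre of its underside.
Not all that is in view belongs to the job. There is more than one size of the magnifier; the job needs the middle-sized.

How it is judged:
By the outcome, as a careful person would: the job done as asked, in the order asked, and still so for the second after the job is handed in, while the arm keeps its last pose, push and grip.
It also fails if it takes over 61 s, if anything falls off the work surface, if the arm or the gripper's body presses on something with over 40 N, if the wrist force passes 120 N, or if a joint passes its speed limit or range.

### The arm

A 6-joint arm with a two-finger parallel gripper is mounted at the origin on the work surface. World frame = base frame: x ahead of the robot, y to its left, z up, the work surface at z = 0. Lengths are in m, angles in rad, forces in N, time in s.
With the tool pointing down it reaches from about 0.4 to 0.925 m from the base axis. Payload 12.5 kg.
Tool frame: the origin (TCP) lies midway between the tips of the shut fingers; the grasp point (between the pads) lies 19 mm behind it; z points along the fingers, y is the direction in which the jaws open and shut (so a half turn about z gives the same grasp; the last joint's range is limited). The gripper opens to 95 mm and grips with 3 to 60 N. Pads are 20 mm wide; open, the fingers measure 119 mm over their backs; the gripper's body (75 mm by 180 mm) begins 59 mm behind the grasp point.
Start: joints at [1.052, 0.491, 1.559, -0, 1.092, -0.106], TCP at [0.251, 0.573, 0.215] pointing down, gripper open.
Joint ranges: [-3.1, 3.1], [-0.84, 2.19], [0.05, 2.79], [-1.13, 4.28], [0.06, 2.93], [-2.69, 2.69]. Speed limits (rad/s): [2.22, 2.22, 2.79, 3.14, 3.14, 3.14].

### API

Orientations are given as a rotation vector (axis times angle).
In Python, from station import bot gives the robot as it stands.
- The arm moves only by the shell command python3 -m inch 'ROWS' [FORCE]. ROWS is JSON, a list that holds one entry, the list of rows, each a list of 7 numbers: the shift along the tool's x, y, z in cm, then the turn, a rotation vector about the tool's x, y, z in rad, then the opening, from 0 (shut) to 1 (fully open). In form: [[[x, y, z, rx, ry, rz, hand], ...]]. A call has 1 to 10 rows; each row shifts and turns the pose as measured when the row begins, along the tool's axes as they then stand; what a row does not reach is not made up. A row lasts 1/10 s, in which the tool goes at most 50 mm and 8.59 degrees, less where a joint would pass 70% of its speed; a pose out of reach is approached as far as the arm can. A call is refused whole if a number of a shift passes 5 or a number of a turn 0.15, either way. A call with a gripper value outside its range is refused whole. The fingers move at their own pace and stop on an object; FORCE is the grip in N (left out, the last holds). Time passes only in rows, so rows that do not move let the fingers close. It gives the time, the measured TCP pose, the force and the opening at its end, in the units of the state.
- bot.get_state(): the state, without advancing time (a new reading comes with each control period).
- bot.read_camera(name): name is "scene" or "top" or "wrist"; returns a dict with "pixels" (384x512x3 uint8, red, green, blue), "z_map" (384x512 float32, m along the optical axis (not along the pixel's ray), 0 where there is no reading), "K" (3x3 intrinsics, pixels), "extrinsics" (4x4, takes a point from camera to world coordinates); the wrist camera has in their place "tool_from_camera" (4x4, takes a point from camera to tool coordinates, whose origin is the TCP and whose axes are the flange's). Camera axes: x right, y up, looking along -z (the intrinsics and any distortion apply to the point x, -y, -z); pixel columns grow to the right and rows downward; lengths in m; the calibration is good to about 2 mm. A picture is of the moment at which its call begins: read the wrist's pose just before it.
- bot.sign_off(): hands the job in, once; it reports no verdict.
The state is a dict: "clock": time; "qpos": joint angles; "joint_velocities": joint speeds; "effort": joint torques, N m; "ee_pos": TCP position; "eef_rot": TCP orientation; "force": force on the tool from outside, world axes, zero at the start; "ft_torque": the same for the moment, N m; "gripper_width": finger opening in m.
Only numpy, scipy, OpenCV 4.12 (cv2) and the standard library are available. Lean on these libraries where they do the work, as an engineer would, in place of code of your own. Each camera call takes 0.05 s, during which the arm holds its last target. There are 200 camera calls.

## Working session

There is one attempt and no reset: what is moved stays moved. The work goes in short steps, Python scripts to look and compute and a shell command to move; the robot and the scene stay as the last step left them, time stands still between calls to the robot, and variables do not carry over. Pictures are saved under pics/ and viewed, about 8 in all and at most 12, crops included, and the job is handed in when it is done.

```bash
ls; mkdir -p pics; cat > h.py <<'E'
import numpy as np, cv2, pickle
from scipy.spatial.transform import Rotation as R
from station import bot
def grab(name):
    st=bot.get_state(); c=bot.read_camera(name)
    if 'extrinsics' in c: T=np.array(c['extrinsics'])
    else:
        W=np.eye(4); W[:3,:3]=R.from_rotvec(st['eef_rot']).as_matrix(); W[:3,3]=st['ee_pos']; T=W@np.array(c['tool_from_camera'])
    z=c['z_map']; K=np.array(c['K']); v,u=np.mgrid[:384,:512]
    p=np.stack([(u-K[0,2])/K[0,0]*z,-(v-K[1,2])/K[1,1]*z,-z],-1)
    P=p@T[:3,:3].T+T[:3,3]; P[z==0]=np.nan
    return c['pixels'],P,{k:c[k] for k in c if k not in('pixels','z_map')}
E
python3 - <<'E'
from h import *
st=bot.get_state(); print(st['clock'],st['eef_rot'],st['force'],st['gripper_width'])
ims=[]
for n in('scene','top'):
    im,P,c=grab(n); pickle.dump((im,P,c),open(n+'.pkl','wb')); print(n,c)
    cv2.imwrite(f'pics/{n}0.png',cv2.resize(im[:,:,::-1],(800,600),interpolation=cv2.INTER_CUBIC))
E
```

```text
pics
0.0 [-6.43748237e-01 -3.07461440e+00  1.68059339e-03] [ 0.74619618 -0.3707122   0.14667695] 0.09501085288971438
scene {'K': array([[397.75836043,   0.        , 252.66127827],
       [  0.        , 397.75836043, 191.63339649],
       [  0.        ,   0.        ,   1.        ]]), 'extrinsics': array([[-0.80042643, -0.36745943,  0.47359381,  1.01094276],
       [ 0.59938467, -0.4808115 ,  0.63996743,  0.75241677],
       [-0.00745272,  0.79611172,  0.60510379,  0.79165048],
       [ 0.        ,  0.        ,  0.        ,  1.        ]])}
top {'K': array([[353.37020956,   0.        , 256.22169634],
       [  0.        , 353.37020956, 187.84101326],
       [  0.        ,   0.        ,   1.        ]]), 'extrinsics': array([[ 0.01790226,  0.99820001, -0.0572385 ,  0.40191079],
       [-0.99977708,  0.01851269,  0.01015214,  0.03787695],
       [ 0.0111935 ,  0.057044  ,  0.99830891,  1.27432196],
       [ 0.        ,  0.        ,  0.        ,  1.        ]])}
```

View pics/scene0.png

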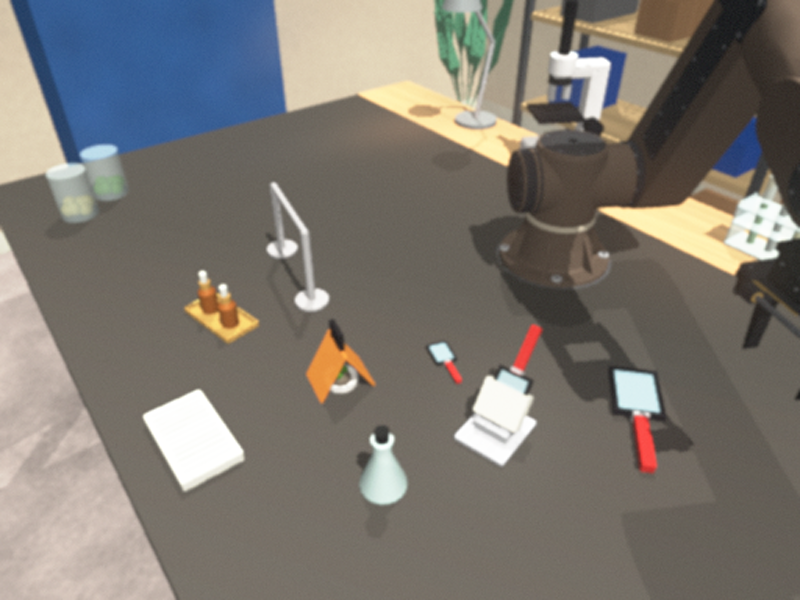

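View pics/top0.png

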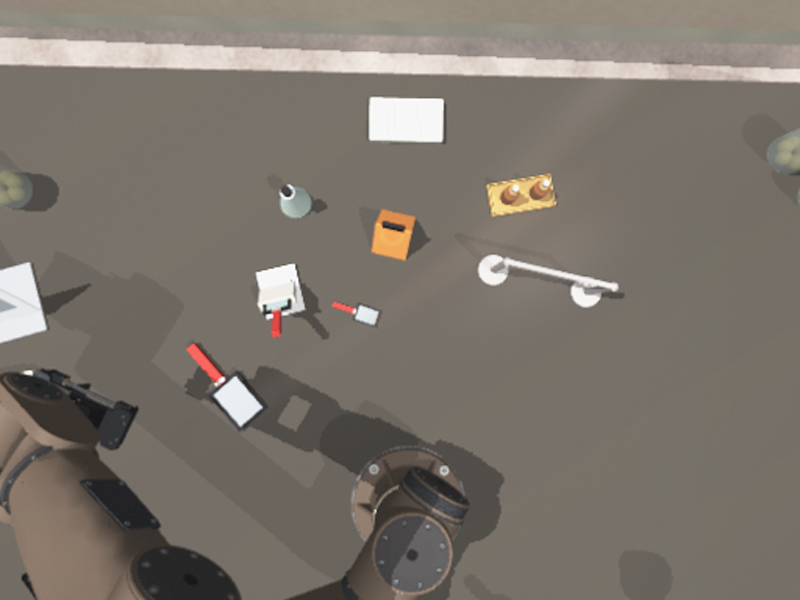

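The scene view shows the shield (340,365), the rail to its left (290,240), the holder with the magnifier (505,400), and the small and large decoy magnifiers. In the top view the shield is at (395,235), the rail runs from (503,262) to (615,288), and the handle is at (277,322).

```bash
cat > m.py <<'E'
from h import *
def fit(n,X,show=True):
    c=np.median(X,0); u,s,v=np.linalg.svd(X-X.mean(0),full_matrices=False)
    d=v[0]; t=(X-X.mean(0))@d
    print(n,len(X),'mean',X.mean(0).round(4),'med',c.round(4),'dir',d.round(3),'yaw',np.degrees(np.arctan2(d[1],d[0])).round(1),'range',np.percentile(t,[1,99]).round(4),'mid',(X.mean(0)+d*np.mean(np.percentile(t,[1,99]))).round(4),'z',np.percentile(X[:,2],[2,98]).round(4))
for n in('scene','top'):
    im,P,c=pickle.load(open(n+'.pkl','rb')); hsv=cv2.cvtColor(im,cv2.COLOR_RGB2HSV); h,s,v=[hsv[...,i].astype(int) for i in range(3)]
    x,y,z=P[...,0],P[...,1],P[...,2]
    box=lambda a,b,c_,d:(x>a)&(x<b)&(y>c_)&(y<d)
    print(n,'bench',np.nanmedian(z[box(.4,.8,-.3,.3)]))
    m=box(.3,.7,-.5,-.1)&(z>.15)&(z<.19); fit('bar',P[m])
    m=box(.45,.75,-.06,.14)&(h<20)&(s>150)&(v>120)&(z>.01); fit('shield',P[m])
    f=box(.45,.75,-.06,.14)&(z>.095)&(v<90); fit('fin',P[f]); f2=f&(z>.118); 
    if f2.sum()>5: fit('fintop',P[f2])
    m=box(.25,.6,.1,.4)&((h<6)|(h>174))&(s>150)&(z>.06); fit('handle',P[m])
    m=box(.35,.6,.12,.35)&(s<60)&(v>130)&(z>.004)&(z<.02); fit('hbase',P[m])
    if m.sum()>5:
        print(cv2.minAreaRect((P[m][:,:2]*1000).astype(np.float32)))
    m=box(.35,.6,.12,.35)&(s<60)&(v>130)&(z>.03); fit('hold',P[m])
E
python3 m.py
```

```text
scene bench -0.0005617381280248468
bar 183 mean [ 0.5171 -0.2719  0.1698] med [ 0.5194 -0.2616  0.1723] dir [ 0.206  0.978 -0.02 ] yaw 78.1 range [-0.133   0.0964] mid [ 0.5133 -0.2898  0.1702] z [0.1521 0.176 ]
shield 651 mean [0.6273 0.0471 0.0487] med [0.6302 0.0485 0.0482] dir [-0.546  0.623  0.56 ] yaw 131.2 range [-0.0571  0.046 ] mid [0.6303 0.0437 0.0456] z [0.0115 0.0887]
fin 99 mean [0.6155 0.0511 0.1153] med [0.6159 0.0537 0.1193] dir [-0.197 -0.952  0.234] yaw -101.7 range [-0.0211  0.0305] mid [0.6146 0.0466 0.1164] z [0.0973 0.1235]
fintop 56 mean [0.6137 0.0474 0.1213] med [0.6137 0.0474 0.1215] dir [ 0.217  0.976 -0.025] yaw 77.5 range [-0.0263  0.0221] mid [0.6133 0.0453 0.1214] z [0.1182 0.1237]
handle 207 mean [0.4039 0.2838 0.1357] med [0.4038 0.284  0.136 ] dir [ 0.617  0.168 -0.769] yaw 15.2 range [-0.0342  0.0353] mid [0.4042 0.2839 0.1353] z [0.1084 0.1614]
hbase 667 mean [0.4937 0.3087 0.0093] med [0.5015 0.3186 0.0089] dir [-0.022 -1.    -0.006] yaw -91.3 range [-0.0403  0.1858] mid [0.4921 0.2359 0.0088] z [0.0051 0.0181]
((476.6851501464844, 235.5807495117
[... 882 characters left out ...]
1] yaw -103.1 range [-0.0217  0.0225] mid [0.6121 0.0444 0.1216] z [0.1184 0.1256]
handle 73 mean [0.4003 0.2804 0.1434] med [0.4007 0.2807 0.1465] dir [-0.653 -0.16   0.74 ] yaw -166.2 range [-0.0394  0.0275] mid [0.4041 0.2813 0.139 ] z [0.1134 0.1659]
hbase 347 mean [0.4891 0.2848 0.0086] med [0.5044 0.2858 0.0085] dir [-0.502 -0.865 -0.007] yaw -120.2 range [-0.0673  0.1728] mid [0.4626 0.2393 0.0083] z [0.0045 0.0132]
((476.3487243652344, 235.49517822265625), (228.25503540039062, 123.26849365234375), 89.98332977294922)
hold 351 mean [0.4614 0.294  0.0696] med [0.4616 0.2937 0.0731] dir [-0.693 -0.014  0.721] yaw -178.8 range [-0.0467  0.0464] mid [0.4615 0.294  0.0695] z [0.0352 0.1038]
```

```bash
cat > plan.py <<'E'
import sys
from h import *
def rot(zdir,ydir):
    z=np.array(zdir,float); z/=np.linalg.norm(z); y=np.array(ydir,float); y-=y@z*z; y/=np.linalg.norm(y)
    return R.from_matrix(np.column_stack([np.cross(y,z),y,z]))
def plan(way,hand,maxs=4.0,maxr=.13):
    """way: list of (TCP pos, Rotation); prints round-number rows in tool axes"""
    st=bot.get_state(); p=np.array(st['ee_pos']); r=R.from_rotvec(st['eef_rot'])
    print('t',round(st['clock'],2),'p',p.round(4),'F',np.round(st['force'],1),'w',round(st['gripper_width'],4))
    for q,s in way:
        q=np.array(q); d=(r.inv()*s).as_rotvec()
        n=max(1,int(np.ceil(max(np.linalg.norm(q-p)*100/maxs,np.linalg.norm(d)/maxr))))
        step=(q-p)/n; out=[]
        for i in range(n):
            a=r*R.from_rotvec(d*i/n); out.append('['+','.join('%g'%v for v in [*np.round(a.inv().apply(step)*100,2),*np.round(d/n,3),hand])+']')
        print(n,'rows:',','.join(out)); p,r=q,s
def yawd(a): a=np.radians(a); return [np.cos(a),np.sin(a),0]
D=[0,0,-1]
E
python3 - <<'E'
from plan import *
r0=R.from_rotvec(bot.get_state()['eef_rot'])
s=rot(D,yawd(-12.6))
plan([((.30,.50,.29),r0),((.612,.045,.20),s)],1)
E
```

```text
t 0.1 p [0.2506 0.5723 0.2141] F [ 0.1 -0.1 -0.1] w 0.0953
3 rows: [-2.47,-1.55,-2.53,0,0,0,1],[-2.47,-1.55,-2.53,0,0,0,1],[-2.47,-1.55,-2.53,0,0,0,1]
14 rows: [-3.35,-2.08,0.64,-0,0,0.098,1],[-3.53,-1.74,0.64,-0,0,0.098,1],[-3.69,-1.39,0.64,-0,0,0.098,1],[-3.81,-1.02,0.64,-0,0,0.098,1],[-3.89,-0.64,0.64,-0,0,0.098,1],[-3.93,-0.25,0.64,-0,0,0.098,1],[-3.94,0.13,0.64,-0,0,0.098,1],[-3.91,0.52,0.64,-0,0,0.098,1],[-3.84,0.9,0.64,-0,0,0.098,1],[-3.73,1.27,0.64,-0,0,0.098,1],[-3.59,1.63,0.64,-0,0,0.098,1],[-3.41,1.98,0.64,-0,0,0.098,1],[-3.2,2.3,0.64,-0,0,0.098,1],[-2.96,2.61,0.64,-0,0,0.098,1]
```

```bash
python3 -m inch '[[[-2.5,-1.5,-2.5,0,0,0,1],[-2.5,-1.5,-2.5,0,0,0,1],[-2.5,-1.5,-2.5,0,0,0,1],[-3.3,-2.1,0.4,0,0,0.1,1],[-3.5,-1.7,0.4,0,0,0.1,1],[-3.7,-1.4,0.4,0,0,0.1,1],[-3.8,-1,0.4,0,0,0.1,1],[-3.9,-0.6,0.4,0,0,0.1,1],[-3.9,-0.3,0.4,0,0,0.1,1],[-3.9,0.1,0.4,0,0,0.1,1]]]'
python3 - <<'E'
from plan import *
plan([((.612,.045,.20),rot(D,yawd(-12.6)))],1)
E
```

```text
clock: 1.1
ee_pos: [0.4572, 0.2642, 0.2611]
eef_rot: [-1.684, -2.652, 0.008]
force: [0.5, 0.4, 0.4]
gripper_width: 0.0949
t 1.1 p [0.4572 0.2642 0.2611] F [0.5 0.4 0.4] w 0.0949
7 rows: [-3.77,0.67,0.88,-0,0.001,0.094,1],[-3.69,1.02,0.88,-0,0.001,0.094,1],[-3.58,1.37,0.88,-0,0.001,0.094,1],[-3.44,1.7,0.88,-0,0.001,0.094,1],[-3.26,2.01,0.87,-0,0.001,0.094,1],[-3.06,2.31,0.87,-0,0.001,0.094,1],[-2.83,2.59,0.87,-0,0.001,0.094,1]
```

```bash
python3 -m inch '[[[-3.8,0.7,0.9,0,0,0.094,1],[-3.7,1,0.9,0,0,0.094,1],[-3.6,1.4,0.9,0,0,0.094,1],[-3.4,1.7,0.9,0,0,0.094,1],[-3.3,2,0.9,0,0,0.094,1],[-3.1,2.3,0.9,0,0,0.094,1],[-2.8,2.6,0.9,0,0,0.094,1],[0,0,0,0,0,0,1]]]'
python3 - <<'E'
from plan import *
import m
E
python3 - <<'E'
from plan import *
from m import fit
im,P,c=grab('wrist'); cv2.imwrite('pics/w1.png',im[:,:,::-1])
x,y,z=P[...,0],P[...,1],P[...,2]
f=(abs(x-.612)<.05)&(abs(y-.045)<.05)&(z>.115)&(z<.13); fit('fintop',P[f])
print(cv2.minAreaRect((P[f][:,:2]*1000).astype(np.float32)))
plan([((.612,.045,.091),rot(D,yawd(-12.6)))],1,3)
E
```

```text
clock: 1.9
ee_pos: [0.6156, 0.0282, 0.1935]
eef_rot: [-2.485, -1.922, 0.012]
force: [-1.1, 0.4, -0.5]
gripper_width: 0.0946
scene bench -0.0005617381280248468
bar 183 mean [ 0.5171 -0.2719  0.1698] med [ 0.5194 -0.2616  0.1723] dir [ 0.206  0.978 -0.02 ] yaw 78.1 range [-0.133   0.0964] mid [ 0.5133 -0.2898  0.1702] z [0.1521 0.176 ]
shield 651 mean [0.6273 0.0471 0.0487] med [0.6302 0.0485 0.0482] dir [-0.546  0.623  0.56 ] yaw 131.2 range [-0.0571  0.046 ] mid [0.6303 0.0437 0.0456] z [0.0115 0.0887]
fin 99 mean [0.6155 0.0511 0.1153] med [0.6159 0.0537 0.1193] dir [-0.197 -0.952  0.234] yaw -101.7 range [-0.0211  0.0305] mid [0.6146 0.0466 0.1164] z [0.0973 0.1235]
fintop 56 mean [0.6137 0.0474 0.1213] med [0.6137 0.0474 0.1215] dir [ 0.217  0.976 -0.025] yaw 77.5 range [-0.0263  0.0221] mid [0.6133 0.0453 0.1214] z [0.1182 0.1237]
handle 207 mean [0.4039 0.2838 0.1357] med [0.4038 0.284  0.136 ] dir [ 0.617  0.168 -0.769] yaw 15.2 range [-0.0342  0.0353] mid [0.4042 0.2839 0.1353] z [0.1084 0.1614]
hbase 667 mean [0.4937 0.3087 0.0093] med [0.5015 0.3186 0.0089] dir [-0.022 -1.  
[... 4191 characters left out ...]
234375), 89.98332977294922)
hold 351 mean [0.4614 0.294  0.0696] med [0.4616 0.2937 0.0731] dir [-0.693 -0.014  0.721] yaw -178.8 range [-0.0467  0.0464] mid [0.4615 0.294  0.0695] z [0.0352 0.1038]
fintop 568 mean [0.6135 0.0465 0.123 ] med [0.6135 0.0468 0.1232] dir [-0.214 -0.977  0.024] yaw -102.4 range [-0.023   0.0255] mid [0.6132 0.0453 0.123 ] z [0.1186 0.1247]
((613.0341186523438, 44.90003204345703), (49.334983825683594, 9.998051643371582), 77.78267669677734)
t 1.95 p [0.6146 0.0297 0.194 ] F [-0.4  0.3  0.3] w 0.0951
4 rows: [0.37,-0.14,2.57,-0.001,0.001,-0.008,1],[0.37,-0.15,2.57,-0.001,0.001,-0.008,1],[0.36,-0.15,2.57,-0.001,0.001,-0.008,1],[0.36,-0.15,2.57,-0.001,0.001,-0.008,1]
```

View pics/w1.png

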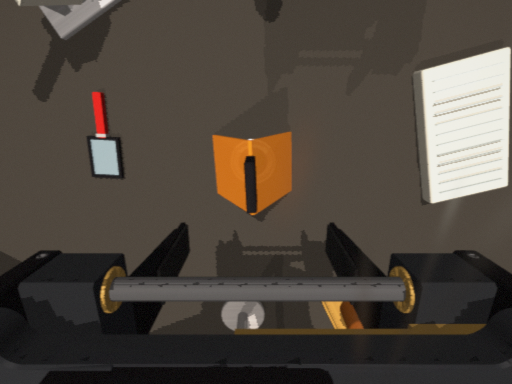

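Wrist view: the fin stands between the open fingers at (251,185), with nothing in the way. It measures 49x10 mm at (0.613, 0.045), yaw 77.8°, top at 0.124, as it should.

```bash
sed -n 2,5p m.py > fit.txt; cat fit.txt >> h.py
python3 -m inch '[[[1.5,-0.55,0,0,0,-0.035,1],[0,0,0,0,0,0,1],[0,0,2.5,0,0,0,1],[0,0,2.5,0,0,0,1],[0,0,2.5,0,0,0,1],[0,0,0,0,0,0,1]]]'
python3 - <<'E'
from plan import *
plan([((.613,.045,.091),rot(D,yawd(-12.2)))],1,3)
E
```

```text
clock: 2.55
ee_pos: [0.6102, 0.0543, 0.12]
eef_rot: [2.43, 1.989, -0.006]
force: [1.0, 0.1, 0.2]
gripper_width: 0.0954
t 2.55 p [0.6102 0.0543 0.12  ] F [1.  0.1 0.2] w 0.0954
2 rows: [-0.42,0.23,1.45,-0.001,0.002,0.007,1],[-0.42,0.23,1.45,-0.001,0.002,0.007,1]
```

```bash

python3 -m inch '[[[-0.85,0.5,0.5,0,0,0.014,1],[0,0,0,0,0,0,1],[0,0,0,0,0,0,1]]]'
python3 - <<'E'
from plan import *
plan([((.613,.045,.091),rot(D,yawd(-12.2)))],1,3)
E
```

```text
clock: 2.85
ee_pos: [0.6144, 0.0462, 0.118]
eef_rot: [2.44, 1.974, -0.002]
force: [-0.5, -0.2, 0.5]
gripper_width: 0.0956
t 2.85 p [0.6144 0.0462 0.118 ] F [-0.5 -0.2  0.5] w 0.0956
1 rows: [-0.14,-0.12,2.7,0.002,0.003,0.003,1]
```

Now go down and close on it.

```bash

python3 -m inch '[[[-0.1,-0.1,1.4,0,0,0,1],[0,0,1.3,0,0,0,1],[0,0,0,0,0,0,1],[0,0,0,0,0,0,0],[0,0,0,0,0,0,0],[0,0,0,0,0,0,0],[0,0,0,0,0,0,0],[0,0,0,0,0,0,0],[0,0,0,0,0,0,0],[0,0,0,0,0,0,0]]]' 30
python3 -m inch '[[[0,0,0,0,0,0,0],[0,0,0,0,0,0,0],[0,0,0,0,0,0,0]]]'
python3 - <<'E'
from plan import *
plan([((.613,.045,.091),rot(D,yawd(-12.2))),((.613,.045,.315),rot(D,yawd(-12.2)))],0,3)
E
```

```text
clock: 3.85
ee_pos: [0.6139, 0.0451, 0.0907]
eef_rot: [2.438, 1.973, 0.002]
force: [-1.0, 0.7, -1.2]
gripper_width: 0.0444
clock: 4.15
ee_pos: [0.614, 0.0451, 0.0908]
eef_rot: [2.438, 1.972, 0.002]
force: [0.4, 0.1, -0.2]
gripper_width: 0.0202
t 4.15 p [0.614  0.0451 0.0908] F [ 0.4  0.1 -0.2] w 0.0202
1 rows: [-0.03,-0.09,-0.02,0.005,0.003,0.003,0]
8 rows: [0,0,-2.8,0,0,0,0],[0,0,-2.8,0,0,0,0],[0,0,-2.8,0,0,0,0],[0,0,-2.8,0,0,0,0],[0,0,-2.8,0,0,0,0],[0,0,-2.8,0,0,0,0],[0,0,-2.8,0,0,0,0],[0,0,-2.8,0,0,0,0]
```

```bash

python3 -m inch '[[[0,0,0,0,0,0,0],[0,0,0,0,0,0,0],[0,0,0,0,0,0,0],[0,0,-0.5,0,0,0,0],[0,0,-1,0,0,0,0],[0,0,-2,0,0,0,0],[0,0,-3,0,0,0,0],[0,0,-3,0,0,0,0],[0,0,-3,0,0,0,0],[0,0,-3,0,0,0,0]]]'
python3 -m inch '[[[0,0,-3,0,0,0,0],[0,0,-3,0,0,0,0],[0,0,-2,0,0,0,0],[0,0,0,0,0,0,0],[0,0,0,0,0,0,0]]]'
python3 - <<'E'
from plan import *
from h import fit
plan([((.515,-.293,.315),rot(D,yawd(-12.2)))],0,3)
im,P,c=grab('top'); x,y,z=P[...,0],P[...,1],P[...,2]
cv2.imwrite('pics/t2.png',cv2.resize(im[100:240,150:420,::-1],None,fx=2.5,fy=2.5))
E
```

```text
clock: 5.15
ee_pos: [0.6115, 0.0457, 0.2511]
eef_rot: [2.442, 1.975, -0.007]
force: [0.2, -0.3, -0.7]
gripper_width: 0.01
clock: 5.65
ee_pos: [0.6107, 0.0461, 0.3427]
eef_rot: [2.437, 1.971, 0.005]
force: [0.7, -0.1, -1.2]
gripper_width: 0.0098
t 5.65 p [0.6107 0.0461 0.3427] F [ 0.7 -0.1 -1.2] w 0.0098
12 rows: [-2.93,-0.19,0.24,0.001,0,0,0],[-2.93,-0.19,0.23,0.001,0,0,0],[-2.93,-0.19,0.23,0.001,0,0,0],[-2.93,-0.19,0.23,0.001,0,0,0],[-2.93,-0.19,0.23,0.001,0,0,0],[-2.93,-0.19,0.23,0.001,0,0,0],[-2.93,-0.19,0.23,0.001,0,0,0],[-2.93,-0.19,0.23,0.001,0,0,0],[-2.93,-0.19,0.23,0.001,0,0,0],[-2.93,-0.18,0.23,0.001,0,0,0],[-2.93,-0.18,0.23,0.001,0,0,0],[-2.93,-0.18,0.23,0.001,0,0,0]
```

View pics/t2.png

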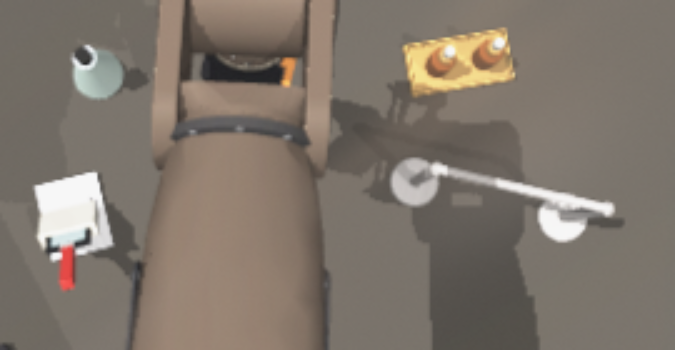

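The shield is held: opening 9.8 mm, and the arm hides it in the top view. The rail bar spans (435,170) to (610,208) in this crop, unchanged. Next I carry it over the rail.

```bash

python3 -m inch '[[[-1.5,-0.1,0,0,0,0,0],[-3,-0.2,0.1,0,0,0,0],[-3,-0.2,0.1,0,0,0,0],[-3,-0.2,0.1,0,0,0,0],[-3,-0.2,0.1,0,0,0,0],[-3,-0.2,0.1,0,0,0,0],[-3,-0.2,0.1,0,0,0,0],[-3,-0.2,0.1,0,0,0,0],[-3,-0.2,0.1,0,0,0,0],[-2,-0.1,0.1,0,0,0,0]]]'
python3 -m inch '[[[-2,-0.2,0,0,0,0,0],[0,0,0,0,0,0,0],[0,0,0,0,0,0,0]]]'
python3 - <<'E'
from plan import *
plan([((.513,-.293,.32),rot(D,yawd(-12.2)))],0,3)
E
```

```text
clock: 6.7
ee_pos: [0.5261, -0.2333, 0.3214]
eef_rot: [-2.432, -1.974, 0.014]
force: [0.7, -0.1, 0.1]
gripper_width: 0.0098
clock: 7.0
ee_pos: [0.5162, -0.257, 0.3177]
eef_rot: [-2.433, -1.964, 0.018]
force: [1.4, 0.3, 0.2]
gripper_width: 0.01
t 7.0 p [ 0.5162 -0.257   0.3177] F [1.4 0.3 0.2] w 0.01
2 rows: [-1.79,0.22,-0.12,-0.009,-0,0,0],[-1.79,0.22,-0.12,-0.009,-0,0,0]
```

```bash

python3 -m inch '[[[-1.8,0.2,-0.2,-0.009,0,0,0],[-1.6,0.2,-0.1,-0.009,0,0,0],[0,0,0,0,0,0,0],[0,0,0,0,0,0,0]]]'
python3 - <<'E'
from plan import *
plan([((.513,-.293,.32),rot(D,yawd(-12.2))),((.513,-.293,.195),rot(D,yawd(-12.2)))],0,3)
im,P,c=grab('scene'); cv2.imwrite('pics/s3.png',cv2.resize(im[60:260,80:400,::-1],None,fx=2.4,fy=2.4))
hsv=cv2.cvtColor(im,cv2.COLOR_RGB2HSV); m=(hsv[...,0]<20)&(hsv[...,1]>150)&(hsv[...,2]>120)&(P[...,2]>.15)&(P[...,2]<.32)&(abs(P[...,0]-.51)<.12)
fit('shield',P[m]); fit('ridge',P[m&(P[...,2]>np.nanpercentile(P[...,2][m],90))])
fit('feet',P[m&(P[...,2]<np.nanpercentile(P[...,2][m],8))])
E
```

```text
clock: 7.4
ee_pos: [0.5126, -0.2905, 0.319]
eef_rot: [-2.44, -1.973, 0.001]
force: [-0.4, 0.0, -0.7]
gripper_width: 0.0099
t 7.4 p [ 0.5126 -0.2905  0.319 ] F [-0.4  0.  -0.7] w 0.0099
1 rows: [-0.24,0.09,-0.1,-0.003,-0.002,0.002,0]
5 rows: [0,0,2.5,0,0,0,0],[0,0,2.5,0,0,0,0],[0,0,2.5,0,0,0,0],[0,0,2.5,0,0,0,0],[0,0,2.5,0,0,0,0]
shield 384 mean [ 0.5295 -0.262   0.2673] med [ 0.5353 -0.2854  0.2706] dir [ 0.235 -0.953  0.189] yaw -76.2 range [-0.572   0.0693] mid [ 0.4706 -0.0224  0.2197] z [0.1539 0.3148]
ridge 39 mean [ 0.5191 -0.2742  0.3112] med [ 0.5198 -0.2662  0.3101] dir [0.145 0.989 0.039] yaw 81.6 range [-0.049   0.0235] mid [ 0.5173 -0.2868  0.3107] z [0.3063 0.3197]
feet 31 mean [0.4633 0.0379 0.1868] med [0.3948 0.272  0.157 ] dir [-0.279  0.952 -0.128] yaw 106.3 range [-0.3804  0.2599] mid [ 0.4801 -0.0194  0.1945] z [0.1503 0.2325]
```

View pics/s3.png

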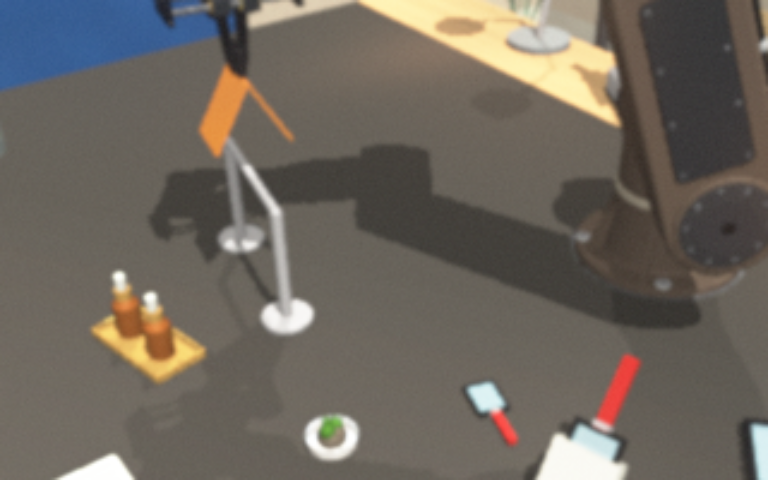

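The shield hangs straight above the bar in the crop (ridge near (235,75), bar from (245,165) to (275,210)). The uncovered dish is at (332,437), undisturbed. Next I lower it.

```bash

python3 -m inch '[[[-0.2,0.1,1,0,0,0,0],[0,0,2,0,0,0,0],[0,0,2.5,0,0,0,0],[0,0,2.5,0,0,0,0],[0,0,1.5,0,0,0,0],[0,0,0.5,0,0,0,0],[0,0,0,0,0,0,0],[0,0,0,0,0,0,0]]]'
python3 - <<'E'
from plan import *
plan([((.513,-.293,.189),rot(D,yawd(-12.2)))],0,3)
im,P,c=grab('top'); x,y,z=P[...,0],P[...,1],P[...,2]; hsv=cv2.cvtColor(im,cv2.COLOR_RGB2HSV)
d=(abs(x-.61)<.06)&(abs(y-.045)<.06)&(z>.003)&(z<.04)
w=d&(hsv[...,1]<60)&(hsv[...,2]>130); print('dish',w.sum(),d.sum()); print(cv2.minEnclosingCircle((P[w][:,:2]*1000).astype(np.float32)),cv2.minEnclosingCircle((P[d][:,:2]*1000).astype(np.float32)),P[w].mean(0))
E
```

```text
clock: 8.25
ee_pos: [0.5138, -0.2886, 0.2129]
eef_rot: [-2.435, -1.978, 0.001]
force: [0.2, 0.4, -0.6]
gripper_width: 0.0095
t 8.25 p [ 0.5138 -0.2886  0.2129] F [ 0.2  0.4 -0.6] w 0.0095
1 rows: [-0.45,0.02,2.39,-0.003,-0.002,0.007,0]
dish 118 200
((613.955078125, 49.2580451965332), 30.748781204223633) ((604.7191772460938, 41.191871643066406), 73.71895599365234) [0.61602639 0.04882367 0.01127215]
```

```bash

python3 -m inch '[[[-0.3,0,0.8,0,0,0,0],[0,0,0.5,0,0,0,0],[0,0,0.3,0,0,0,0],[0,0,0,0,0,0,0]]]'
python3 -m inch '[[[0,0,0.3,0,0,0,0],[0,0,0.2,0,0,0,0],[0,0,0,0,0,0,0]]]'
python3 -m inch '[[[0,0,0.2,0,0,0,0],[0,0,0.1,0,0,0,0],[0,0,0,0,0,0,0]]]'
```

```text
clock: 8.7
ee_pos: [0.5136, -0.2922, 0.1974]
eef_rot: [-2.438, -1.98, -0.001]
force: [0.2, -0.8, -0.4]
gripper_width: 0.0102
clock: 9.0
ee_pos: [0.5135, -0.2923, 0.1922]
eef_rot: [-2.438, -1.98, -0.001]
force: [-1.3, -0.3, -0.6]
gripper_width: 0.0099
clock: 9.3
ee_pos: [0.5124, -0.2923, 0.1904]
eef_rot: [-2.437, -1.98, 0.002]
force: [-0.5, 0.6, -1.3]
gripper_width: 0.0099
```

```bash

python3 -m inch '[[[0,0,0.2,0,0,0,0],[0,0,0.1,0,0,0,0],[0,0,0,0,0,0,0]]]'
python3 -m inch '[[[0,0,0.2,0,0,0,0],[0,0,0.1,0,0,0,0],[0,0,0,0,0,0,0]]]'
```

```text
clock: 9.6
ee_pos: [0.5118, -0.2922, 0.189]
eef_rot: [-2.438, -1.979, 0.003]
force: [0.7, -0.4, -1.0]
gripper_width: 0.0099
clock: 9.9
ee_pos: [0.5118, -0.2923, 0.189]
eef_rot: [2.439, 1.979, -0.002]
force: [-0.8, 0.5, -1.1]
gripper_width: 0.01
```

```bash

python3 -m inch '[[[0,0,0.4,0,0,0,0],[0,0,0.4,0,0,0,0],[0,0,0,0,0,0,0]]]'
python3 -c "
from plan import *
plan([((.512,-.292,.189),rot(D,yawd(-12.2)))],0,3)"
```

```text
clock: 10.2
ee_pos: [0.5118, -0.2926, 0.1887]
eef_rot: [2.434, 1.976, -0.001]
force: [-0.7, 0.2, -1.6]
gripper_width: 0.0099
t 10.2 p [ 0.5118 -0.2926  0.1887] F [-0.7  0.2 -1.6] w 0.0099
1 rows: [0.06,0,-0.03,0.005,0.005,0.006,0]
```

Seated at the expected height (0.189), with the commanded extra descent blocked. Next I release.

```bash

python3 -m inch '[[[0,0,0,0,0,0,0.2],[0,0,0,0,0,0,0.3],[0,0,0,0,0,0,0.5],[0,0,0,0,0,0,0.5],[0,0,0,0,0,0,0.5],[0,0,0,0,0,0,0.5],[0,0,0,0,0,0,0.5]]]'
python3 -m inch '[[[0,0,-1,0,0,0,0.5],[0,0,-2,0,0,0,0.5],[0,0,-2,0,0,0,0.5],[0,0,-2,0,0,0,0.5],[0,0,-2,0,0,0,0.5],[0,0,-2,0,0,0,0.5],[0,0,-1,0,0,0,0.8],[0,0,0,0,0,0,0.8]]]'
python3 - <<'E'
from plan import *
print(bot.get_state()['qpos'])
im,P,c=grab('scene'); pickle.dump((im,P,c),open('s4.pkl','wb')); cv2.imwrite('pics/s4.png',cv2.resize(im[60:360,80:480,::-1],None,fx=2,fy=2))
x,y,z=P[...,0],P[...,1],P[...,2]; hsv=cv2.cvtColor(im,cv2.COLOR_RGB2HSV)
w=(abs(x-.614)<.045)&(abs(y-.047)<.045)&(z>.004)&(z<.02)&(hsv[...,1]<60)&(hsv[...,2]>130)
print(w.sum(),cv2.minEnclosingCircle((P[w][:,:2]*1000).astype(np.float32)))
# handle axis: red pts in scene + top
X=P[(x>.25)&(x<.5)&(y>.2)&(y<.36)&((hsv[...,0]<6)|(hsv[...,0]>174))&(hsv[...,1]>150)&(z>.1)]; fit('handle',X)
w=(x>.35)&(x<.6)&(y>.2)&(y<.36)&(hsv[...,1]<60)&(hsv[...,2]>130)
b=P[w&(z>.004)&(z<.014)]; print('base',cv2.minAreaRect((b[:,:2]*1000).astype(np.float32)))
im,P,c=pickle.load(open('top.pkl','rb')); x,y,z=P[...,0],P[...,1],P[...,2]; hsv=cv2.cvtColor(im,cv2.COLOR_RGB2HSV)
w=(x>.40)&(x<.6)&(y>.22)&(y<.36)&(hsv[...,1]<60)&(hsv[...,2]>110)&(z>.003)
b=P[w]; print('base top',cv2.minAreaRect((b[:,:2]*1000).astype(np.float32)))
E
```

```text
clock: 10.9
ee_pos: [0.5127, -0.2928, 0.187]
eef_rot: [2.433, 1.976, -0.0]
force: [0.2, 0.4, 1.3]
gripper_width: 0.0476
clock: 11.7
ee_pos: [0.5119, -0.292, 0.316]
eef_rot: [2.432, 1.975, 0.001]
force: [-0.9, 0.2, -0.3]
gripper_width: 0.0586
[-0.62955895  0.35188036  1.51105169 -0.00186421  1.2702712  -0.42241757]
172 ((615.575439453125, 47.965885162353516), 31.559322357177734)
handle 208 mean [0.4041 0.2836 0.1353] med [0.4047 0.284  0.1354] dir [ 0.617  0.169 -0.769] yaw 15.3 range [-0.0344  0.0347] mid [0.4042 0.2837 0.1352] z [0.1084 0.1618]
base ((476.5618591308594, 301.1593322753906), (111.54756927490234, 90.92570495605469), 14.734929084777832)
base top ((497.22991943359375, 287.96197509765625), (139.2476043701172, 193.32904052734375), 85.0438461303711)
```

View pics/s4.png

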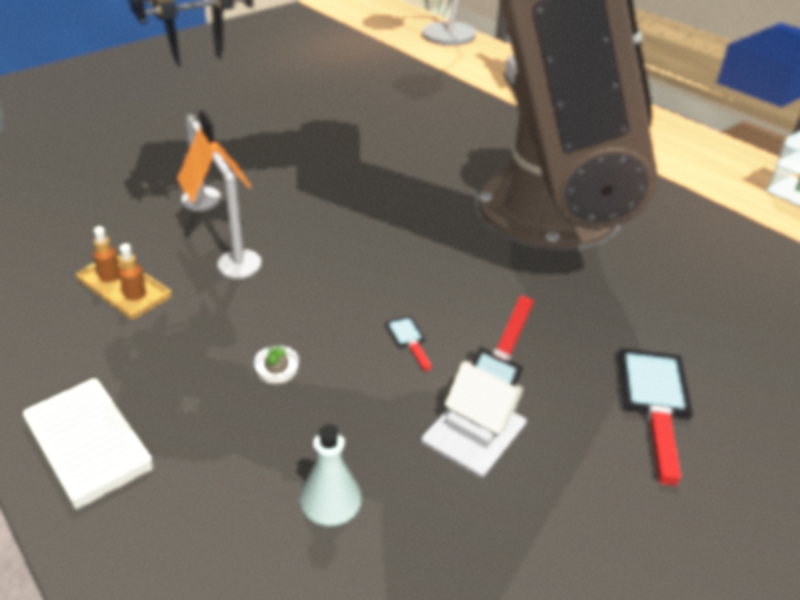

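The shield sits astride the bar, level, around (207,165), with the gripper clear. The dish is at (276,363), the holder and magnifier at (480,400). The dish measures about (0.615, 0.0485); the holder base is 111x91 mm at (0.4766, 0.301), yaw about 14.9°, so the sizes agree.

```bash
cat >> plan.py <<'E'
YH=14.9; e=np.array(yawd(YH)); l=np.array(yawd(YH+90)); Z=np.array([0,0,1.])
def tilt(a): a=np.radians(a); return rot(-np.sin(a)*e-np.cos(a)*Z,l)
G=np.array([.400,.282,.1316])
def tcp(d,a): return G-(d-.019)*tilt(a).as_matrix()[:,2]
E
python3 -c "
from plan import *
plan([((.48,.15,.33),rot(D,yawd(80))),(tcp(.16,30),tilt(30))],.6,3.5)"
```

```text
t 11.75 p [ 0.5118 -0.2919  0.3153] F [-0.1 -0.1  0.2] w 0.0623
13 rows: [3.28,-0.94,-0.13,0,0.001,-0.123,0.6],[3.37,-0.53,-0.13,0,0.001,-0.123,0.6],[3.41,-0.11,-0.13,0,0.001,-0.123,0.6],[3.39,0.31,-0.13,0,0.001,-0.123,0.6],[3.33,0.73,-0.13,0,0.001,-0.123,0.6],[3.21,1.13,-0.12,0,0.001,-0.123,0.6],[3.05,1.52,-0.12,0,0.001,-0.123,0.6],[2.84,1.88,-0.12,0,0.001,-0.123,0.6],[2.59,2.22,-0.12,0,0.001,-0.123,0.6],[2.3,2.52,-0.12,0,0.001,-0.123,0.6],[1.97,2.78,-0.12,0,0.001,-0.123,0.6],[1.61,3,-0.11,0,0.001,-0.123,0.6],[1.23,3.18,-0.11,0,0.001,-0.123,0.6]
6 rows: [0.63,2.43,1.27,0.019,0.086,-0.071,0.6],[0.35,2.49,1.27,0.019,0.086,-0.071,0.6],[0.06,2.53,1.24,0.019,0.086,-0.071,0.6],[-0.22,2.54,1.18,0.019,0.086,-0.071,0.6],[-0.5,2.54,1.1,0.019,0.086,-0.071,0.6],[-0.77,2.51,1,0.019,0.086,-0.071,0.6]
```

```bash

python3 -m inch '[[[3.3,-0.9,-0.2,0,0,-0.12,0.6],[3.4,-0.5,-0.2,0,0,-0.12,0.6],[3.4,-0.1,-0.2,0,0,-0.12,0.6],[3.4,0.3,-0.2,0,0,-0.12,0.6],[3.3,0.7,-0.2,0,0,-0.12,0.6],[3.2,1.1,-0.2,0,0,-0.12,0.6],[3,1.5,-0.2,0,0,-0.12,0.6],[2.8,1.9,-0.2,0,0,-0.12,0.6],[2.6,2.2,-0.2,0,0,-0.12,0.6],[2.3,2.5,-0.2,0,0,-0.12,0.6]]]'
python3 -c "
from plan import *
plan([((.48,.15,.33),rot(D,yawd(80))),(tcp(.16,30),tilt(30))],.6,3.5)"
```

```text
clock: 12.75
ee_pos: [0.4825, 0.0565, 0.3234]
eef_rot: [-0.831, -3.019, 0.006]
force: [0.5, 0.0, -0.5]
gripper_width: 0.0572
t 12.75 p [0.4825 0.0565 0.3234] F [ 0.5  0.  -0.5] w 0.0572
3 rows: [1.67,2.63,-0.22,-0.002,-0.003,-0.121,0.6],[1.34,2.82,-0.22,-0.002,-0.003,-0.121,0.6],[0.99,2.96,-0.22,-0.002,-0.003,-0.121,0.6]
6 rows: [0.63,2.43,1.27,0.019,0.086,-0.071,0.6],[0.35,2.49,1.27,0.019,0.086,-0.071,0.6],[0.06,2.53,1.24,0.019,0.086,-0.071,0.6],[-0.22,2.54,1.18,0.019,0.086,-0.071,0.6],[-0.5,2.54,1.1,0.019,0.086,-0.071,0.6],[-0.77,2.51,1,0.019,0.086,-0.071,0.6]
```

```bash

python3 -m inch '[[[1.6,2.6,-0.2,0,0,-0.12,0.6],[1.3,2.8,-0.2,0,0,-0.12,0.6],[1,2.9,-0.2,0,0,-0.12,0.6],[0.6,2.4,1.2,0.02,0.086,-0.07,0.6],[0.3,2.5,1.2,0.02,0.086,-0.07,0.6],[0,2.5,1.2,0.02,0.086,-0.07,0.6],[-0.2,2,1,0.02,0.086,-0.06,0.6],[-0.3,1.5,0.8,0.02,0.086,-0.05,0.6],[0,0,0,0,0,0,0.6],[0,0,0,0,0,0,0.6]]]'
python3 - <<'E'
from plan import *
st=bot.get_state(); print(np.round(st['qpos'],2)); plan([(tcp(.16,30),tilt(30)),(tcp(0,30),tilt(30))],.6,3.5)
im,P,c=grab('wrist'); cv2.imwrite('pics/w5.png',im[:,:,::-1])
x,y,z=P[...,0],P[...,1],P[...,2]; hsv=cv2.cvtColor(im,cv2.COLOR_RGB2HSV)
m=(x>.3)&(x<.5)&(y>.2)&(y<.36)&((hsv[...,0]<6)|(hsv[...,0]>174))&(hsv[...,1]>120)&(z>.09); fit('handle',P[m])
E
```

```text
clock: 13.75
ee_pos: [0.4636, 0.2684, 0.2618]
eef_rot: [0.248, -2.654, 0.103]
force: [0.3, 0.4, 0.3]
gripper_width: 0.057
[ 0.37  0.52  1.45  0.06  1.64 -1.39]
t 13.75 p [0.4636 0.2684 0.2618] F [0.3 0.4 0.3] w 0.057
1 rows: [-1.27,3.05,0.14,0.005,0.044,-0.073,0.6]
5 rows: [-0,-0,3.2,0,0,0,0.6],[-0,-0,3.2,0,0,0,0.6],[-0,-0,3.2,0,0,0,0.6],[-0,-0,3.2,0,0,0,0.6],[-0,-0,3.2,0,0,0,0.6]
handle 738 mean [0.4023 0.2814 0.1417] med [0.4014 0.2817 0.143 ] dir [ 0.532  0.203 -0.822] yaw 20.9 range [-0.0298  0.0426] mid [0.4057 0.2827 0.1364] z [0.1097 0.164 ]
```

View pics/w5.png

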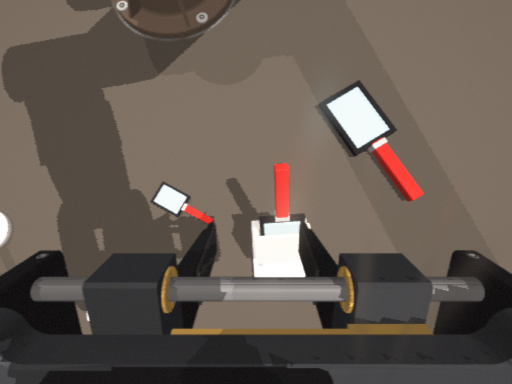

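Wrist view: the handle is at (282,190), upright, leading down to the frame in the holder at (280,245), and the jaws will straddle it. The measured axis point is about (0.400, 0.281, 0.132), within 1 mm of the estimate.

```bash

python3 -m inch '[[[-0.6,1.5,0,0,0.02,-0.035,0.6],[-0.6,1.4,0,0,0.02,-0.035,0.6],[0,0,0,0,0,0,0.6],[0,0,0,0,0,0,0.6]]]'
python3 -c "
from plan import *
G[1]=.2815
plan([(tcp(.10,30),tilt(30)),(tcp(0,30),tilt(30))],.6,3.5)"
```

```text
clock: 14.2
ee_pos: [0.4683, 0.2998, 0.257]
eef_rot: [0.338, -2.604, 0.081]
force: [-0.4, -0.7, 0.3]
gripper_width: 0.057
t 14.2 p [0.4683 0.2998 0.257 ] F [-0.4 -0.7  0.3] w 0.057
2 rows: [-0.06,-0.03,3.15,0.004,0.003,0,0.6],[-0.07,-0.02,3.15,0.004,0.003,0,0.6]
3 rows: [-0,-0,3.33,0,0,0,0.6],[-0,-0,3.33,0,0,0,0.6],[-0,-0,3.33,0,0,0,0.6]
```

```bash

python3 -m inch '[[[-0.1,0,3,0.005,0.005,0,0.6],[0,0,3,0,0,0,0.6],[0,0,3,0,0,0,0.6],[0,0,2.5,0,0,0,0.6],[0,0,1.5,0,0,0,0.6],[0,0,0,0,0,0,0.6],[0,0,0,0,0,0,0.6]]]'
python3 -c "
from plan import *
G[1]=.2815
plan([(tcp(0,30),tilt(30))],.6,3.5)"
```

```text
clock: 14.9
ee_pos: [0.4056, 0.2823, 0.1428]
eef_rot: [0.337, -2.608, 0.087]
force: [0.1, -0.3, 0.6]
gripper_width: 0.0573
t 14.9 p [0.4056 0.2823 0.1428] F [ 0.1 -0.3  0.6] w 0.0573
1 rows: [-0.04,0.06,3.15,0.003,0.009,-0.002,0.6]
```

```bash

python3 -m inch '[[[0,0.1,1.2,0,0.009,0,0.6],[0,0,1.2,0,0,0,0.6],[0,0,0.6,0,0,0,0.6],[0,0,0,0,0,0,0.6],[0,0,0,0,0,0,0.6]]]'
python3 -c "
from plan import *
G[1]=.2815
plan([(tcp(0,30),tilt(30))],.6,3.5)"
```

```text
clock: 15.4
ee_pos: [0.3912, 0.2797, 0.116]
eef_rot: [0.336, -2.602, 0.087]
force: [0.1, 0.0, -0.3]
gripper_width: 0.0572
t 15.4 p [0.3912 0.2797 0.116 ] F [ 0.1  0.  -0.3] w 0.0572
1 rows: [0,-0.05,0.11,0.004,0.003,-0.002,0.6]
```

```bash

python3 -m inch '[[[0,0,0.1,0,0,0,0],[0,0,0,0,0,0,0],[0,0,0,0,0,0,0],[0,0,0,0,0,0,0],[0,0,0,0,0,0,0],[0,0,0,0,0,0,0],[0,0,0,0,0,0,0],[0,0,0,0,0,0,0],[0,0,0,0,0,0,0],[0,0,0,0,0,0,0]]]' 45
python3 -c "
from plan import *
u=-.574*e+.819*Z
st=bot.get_state(); p=np.array(st['ee_pos']); r=R.from_rotvec(st['eef_rot'])
print(st['force'],st['gripper_width']); plan([(p+.10*u,r)],0,2)"
```

```text
clock: 16.4
ee_pos: [0.3914, 0.2797, 0.1157]
eef_rot: [0.336, -2.604, 0.086]
force: [-0.6, 0.1, -0.2]
gripper_width: 0.0154
[-0.55581536  0.12964685 -0.22505637] 0.01541412507802757
t 16.4 p [0.3914 0.2797 0.1157] F [-0.6  0.1 -0.2] w 0.0154
6 rows: [1.51,-0,-0.71,0,0,0,0],[1.51,-0,-0.71,0,0,0,0],[1.51,-0,-0.71,0,0,0,0],[1.51,-0,-0.71,0,0,0,0],[1.51,-0,-0.71,0,0,0,0],[1.51,-0,-0.71,0,0,0,0]
```

Gripped (15.4 mm). Now I draw it out along the slot.

```bash

python3 -m inch '[[[0.5,0,-0.23,0,0,0,0],[1,0,-0.47,0,0,0,0],[1.2,0,-0.57,0,0,0,0],[1.2,0,-0.57,0,0,0,0],[1.2,0,-0.57,0,0,0,0],[1.2,0,-0.57,0,0,0,0],[1.2,0,-0.57,0,0,0,0],[1.2,0,-0.57,0,0,0,0],[1,0,-0.5,0,0,0,0],[0,0,0,0,0,0,0]]]'
python3 -c "
from plan import *
u=-.574*e+.819*Z
st=bot.get_state(); p=np.array(st['ee_pos']); r=R.from_rotvec(st['eef_rot'])
print((p-[.3914,.2797,.1157])@np.c_[u,l,np.cross(u,l)]); plan([(p+.03*u,r)],0,2)"
```

```text
clock: 17.4
ee_pos: [0.3261, 0.2625, 0.2132]
eef_rot: [0.337, -2.606, 0.085]
force: [0.1, -0.2, -1.6]
gripper_width: 0.0158
[ 0.11866694  0.00014662 -0.00063676]
t 17.4 p [0.3261 0.2625 0.2132] F [ 0.1 -0.2 -1.6] w 0.0158
2 rows: [1.36,0,-0.64,0,0,0,0],[1.36,0,-0.64,0,0,0,0]
```

```bash
cat >> plan.py <<'E'
Rg=R.from_rotvec([.336,-2.604,.086])
sl=np.radians(35); xm=Rg.inv().apply(np.sin(sl)*e-np.cos(sl)*Z); ym=Rg.inv().apply(l)  # magnifier axes in tool
Hd=np.array(yawd(5)); Hl=np.array(yawd(95))
A=np.column_stack([xm,ym-(ym@xm)*xm]); A[:,1]/=np.linalg.norm(A[:,1]); A=np.column_stack([A,np.cross(A[:,0],A[:,1])])
def final(lens): 
    Rf=R.from_matrix(np.column_stack([Hd,Hl,Z])@A.T)
    return np.array(lens)-.078*Hd+.019*Rf.as_matrix()[:,2], Rf
E
python3 -c "
from plan import *
st=bot.get_state(); p=np.array(st['ee_pos']); r=R.from_rotvec(st['eef_rot'])
f,Rf=final([.615,.0485,.11]); print(f,Rf.as_matrix()[:,2])
plan([(p+[.02,-.01,.08],r),(f+[0,0,.15],Rf)],0,2.5,.08)"
```

```text
[0.54537436 0.04248374 0.0928203 ] [ 0.42513376  0.04115199 -0.90419456]
t 17.4 p [0.3261 0.2625 0.2132] F [ 0.1 -0.2 -1.6] w 0.0158
4 rows: [0.62,-0.36,-1.95,0,0,0,0],[0.62,-0.36,-1.95,0,0,0,0],[0.62,-0.36,-1.95,0,0,0,0],[0.62,-0.36,-1.95,0,0,0,0]
13 rows: [-1.12,-1.95,-0.2,-0.001,-0.074,0.014,0],[-1.16,-1.94,-0.12,-0.001,-0.074,0.014,0],[-1.19,-1.92,-0.03,-0.001,-0.074,0.014,0],[-1.22,-1.9,0.06,-0.001,-0.074,0.014,0],[-1.23,-1.89,0.15,-0.001,-0.074,0.014,0],[-1.25,-1.87,0.24,-0.001,-0.074,0.014,0],[-1.25,-1.85,0.33,-0.001,-0.074,0.014,0],[-1.25,-1.84,0.42,-0.001,-0.074,0.014,0],[-1.24,-1.82,0.51,-0.001,-0.074,0.014,0],[-1.22,-1.81,0.6,-0.001,-0.074,0.014,0],[-1.2,-1.79,0.69,-0.001,-0.074,0.014,0],[-1.17,-1.77,0.77,-0.001,-0.074,0.014,0],[-1.13,-1.76,0.86,-0.001,-0.074,0.014,0]
```

```bash

python3 -m inch '[[[0.3,-0.2,-1,0,0,0,0],[0.6,-0.4,-2,0,0,0,0],[0.6,-0.4,-2,0,0,0,0],[0.6,-0.4,-2,0,0,0,0],[-1.1,-1.9,-0.2,0,-0.07,0.014,0],[-1.2,-1.9,-0.1,0,-0.074,0.014,0],[-1.2,-1.9,0,0,-0.074,0.014,0],[-1.2,-1.9,0.1,0,-0.074,0.014,0],[-1.2,-1.9,0.1,0,-0.074,0.014,0],[-1.2,-1.9,0.2,0,-0.074,0.014,0]]]'
python3 -m inch '[[[-1.2,-1.8,0.3,0,-0.074,0.014,0],[-1.2,-1.8,0.4,0,-0.074,0.014,0],[-1.2,-1.8,0.5,0,-0.074,0.014,0],[-1.2,-1.8,0.6,0,-0.074,0.014,0],[-1.2,-1.8,0.7,0,-0.06,0.01,0],[-0.5,-0.9,0.4,0,-0.04,0.01,0],[0,0,0,0,0,0,0],[0,0,0,0,0,0,0]]]'
python3 -c "
from plan import *
f,Rf=final([.615,.0485,.11])
plan([(f+[0,0,.12],Rf),(f,Rf)],0,2,.08)"
```

```text
clock: 18.4
ee_pos: [0.4438, 0.153, 0.2665]
eef_rot: [0.269, -3.069, 0.046]
force: [0.6, -0.8, -1.5]
gripper_width: 0.0153
clock: 19.2
ee_pos: [0.5306, 0.0564, 0.2483]
eef_rot: [-0.133, 2.79, 0.001]
force: [-0.6, -0.9, -1.9]
gripper_width: 0.0158
t 19.2 p [0.5306 0.0564 0.2483] F [-0.6 -0.9 -1.9] w 0.0158
3 rows: [-0.01,-0.49,1.27,-0.005,-0.031,0.004,0],[0.02,-0.5,1.27,-0.005,-0.031,0.004,0],[0.06,-0.5,1.27,-0.005,-0.031,0.004,0]
6 rows: [0.85,-0.01,1.81,0,0,0,0],[0.85,-0.01,1.81,0,0,0,0],[0.85,-0.01,1.81,0,0,0,0],[0.85,-0.01,1.81,0,0,0,0],[0.85,-0.01,1.81,0,0,0,0],[0.85,-0.01,1.81,0,0,0,0]
```

```bash

python3 -m inch '[[[0,-0.5,1.2,0,-0.03,0,0],[0,-0.5,1.2,0,-0.03,0,0],[0,-0.5,1.2,0,-0.03,0,0],[0.4,0,0.9,0,0,0,0],[0.8,0,1.8,0,0,0,0],[0.4,0,0.9,0,0,0,0],[0,0,0,0,0,0,0],[0,0,0,0,0,0,0]]]'
python3 - <<'E'
from plan import *
st=bot.get_state(); r=R.from_rotvec(st['eef_rot']); p=np.array(st['ee_pos'])
gp=p-.019*r.as_matrix()[:,2]; L=gp+.078*r.apply(xm); print('pred lens',L.round(4),'xm',r.apply(xm).round(3),'ym',r.apply(ym).round(3))
f,Rf=final([.615,.0485,.11]); plan([(f,Rf)],0,2,.08)
for n in('scene','top'):
    im,P,c=grab(n); x,y,z=P[...,0],P[...,1],P[...,2]
    m=(np.hypot(x-L[0],y-L[1])<.05)&(abs(z-L[2])<.03)
    X=P[m]; hsv=cv2.cvtColor(im,cv2.COLOR_RGB2HSV); print(n,m.sum())
    if m.sum()>30:
        for _ in range(3):
            cc=X.mean(0); nn=np.linalg.svd(X-cc,full_matrices=False)[2][2]; d=(X-cc)@nn; X=X[abs(d)<.006]
        nn*=np.sign(nn[2]); print(len(X),'normal',nn.round(3),'tilt',np.degrees(np.arccos(nn[2])).round(2),cv2.minAreaRect((X[:,:2]*1000).astype(np.float32)),X.mean(0).round(4))
    if n=='scene': cv2.imwrite('pics/s6.png',cv2.resize(im[60:360,80:480,::-1],None,fx=2,fy=2))
E
```

```text
clock: 20.0
ee_pos: [0.5474, 0.0455, 0.1752]
eef_rot: [-0.139, 2.704, 0.011]
force: [-0.6, 0.5, -0.4]
gripper_width: 0.0163
pred lens [0.617  0.0527 0.1919] xm [ 0.995  0.099 -0.007] ym [-0.1    0.995 -0.019]
t 20.0 p [0.5474 0.0455 0.1752] F [-0.6  0.5 -0.4] w 0.0163
5 rows: [0.74,-0.03,1.48,-0.002,-0.001,0.004,0],[0.74,-0.04,1.48,-0.002,-0.001,0.004,0],[0.74,-0.05,1.47,-0.002,-0.001,0.004,0],[0.74,-0.05,1.47,-0.002,-0.001,0.004,0],[0.74,-0.06,1.47,-0.002,-0.001,0.004,0]
scene 575
567 normal [-0.048  0.031  0.998] tilt 3.28 ((616.1295776367188, 51.92967987060547), (94.96961212158203, 63.8790283203125), 5.605652332305908) [0.6206 0.0546 0.2   ]
top 534
526 normal [-0.049  0.015  0.999] tilt 2.93 ((616.6715698242188, 51.8013916015625), (95.56095123291016, 59.81452178955078), 5.757994651794434) [0.6212 0.0524 0.2004]
```

View pics/s6.png

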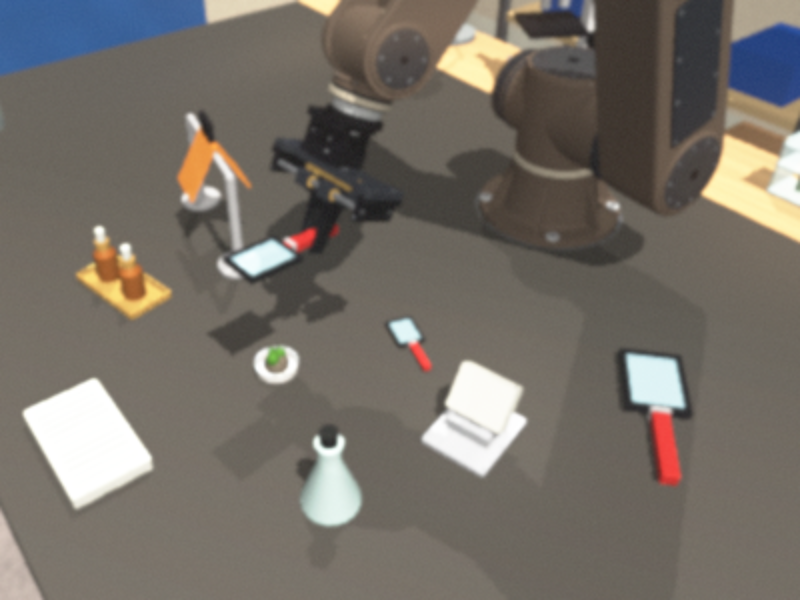

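The view shows the magnifier nearly level at (262,258), clear of everything, with the shield still on the rail (207,165) and the holder empty. The lens nose is about 3° high. I'll refit on the lens alone, correct that, then go down.

```bash
cat > lens.py <<'E'
from plan import *
st=bot.get_state(); r=R.from_rotvec(st['eef_rot']); p=np.array(st['ee_pos'])
gp=p-.019*r.as_matrix()[:,2]; L=gp+.078*r.apply(xm); a=r.apply(xm); b=r.apply(ym)
ns=[];cs=[]
for n in('scene','top'):
    im,P,c=grab(n); q=P-L
    m=(abs(q@a)<.034)&(abs(q@b)<.026)&(abs(P[...,2]-L[2])<.03); X=P[m]
    for _ in range(3):
        cc=X.mean(0); nn=np.linalg.svd(X-cc,full_matrices=False)[2][2]; X=X[abs((X-cc)@nn)<.006]
    nn*=np.sign(nn[2]); ns.append(nn); print(n,len(X),'normal',nn.round(4),'tilt',np.degrees(np.arccos(nn[2])).round(2),'top face mid z',X.mean(0)[2].round(4),'pred',L.round(4))
    m=(abs(q@a)<.06)&(q@a>-.03)&(abs(q@b)<.045)&(abs(P[...,2]-L[2])<.02); t=q[m]@a; s=q[m]@b
    print('  front edge at',t.max().round(4),'(expect .040) sides',s.min().round(4),s.max().round(4))
nn=np.mean(ns,0); nn/=np.linalg.norm(nn)
# tool turn that levels the lens, then TCP shift to put lens centre over dish
w=r.inv().apply(np.cross(nn,Z)); print('turn (tool axes)',w.round(4))
r2=r*R.from_rotvec(w); L2=np.array([.615,.0485,.110]); h=r2.apply(xm-(xm@r.inv().apply(nn))*r.inv().apply(nn)); h/=np.linalg.norm(h)
plan([(L2-.078*h+.019*r2.as_matrix()[:,2],r2)],0,2,.08)
E
python3 lens.py
```

```text
scene 333 normal [-0.0612  0.0114  0.9981] tilt 3.57 top face mid z 0.2002 pred [0.6171 0.0526 0.1924]
  front edge at 0.0459 (expect .040) sides -0.0332 0.0308
top 369 normal [-0.0542  0.0063  0.9985] tilt 3.12 top face mid z 0.2002 pred [0.6171 0.0526 0.1924]
  front edge at 0.0472 (expect .040) sides -0.031 0.0289
turn (tool axes) [-0.0135  0.0565  0.0054]
t 20.2 p [0.5475 0.0452 0.1758] F [-0.2 -0.2 -1. ] w 0.0157
5 rows: [0.77,-0.05,1.48,-0.003,0.011,0.001,0],[0.75,-0.05,1.49,-0.003,0.011,0.001,0],[0.73,-0.06,1.5,-0.003,0.011,0.001,0],[0.72,-0.06,1.51,-0.003,0.011,0.001,0],[0.7,-0.07,1.52,-0.003,0.011,0.001,0]
```

```bash
sed -i 's/\.078/.083/g' lens.py
python3 -m inch '[[[0.2,0,0.5,0,0.01,0,0],[0.6,0,1.5,0,0.012,0,0],[0.6,-0.1,1.5,0,0.012,0,0],[0.6,-0.1,1.5,0,0.012,0,0],[0.4,-0.1,1.3,0,0.01,0,0],[0,0,0,0,0,0,0],[0,0,0,0,0,0,0]]]'
python3 lens.py
```

```text
clock: 20.9
ee_pos: [0.5507, 0.041, 0.1012]
eef_rot: [-0.14, 2.765, 0.006]
force: [0.8, -0.5, -0.9]
gripper_width: 0.0156
scene 331 normal [-0.0081  0.0076  0.9999] tilt 0.64 top face mid z 0.1212 pred [0.6262 0.0487 0.1131]
  front edge at 0.041 (expect .040) sides -0.0331 0.0311
top 317 normal [-0.0148  0.0122  0.9998] tilt 1.1 top face mid z 0.1213 pred [0.6262 0.0487 0.1131]
  front edge at 0.0427 (expect .040) sides -0.031 0.0288
turn (tool axes) [-0.0103  0.0104  0.0038]
t 21.0 p [0.5509 0.041  0.1019] F [ 0.5  1.7 -0.9] w 0.0156
1 rows: [1.45,0.12,0.47,-0.01,0.012,0.004,0]
```

```bash

python3 -m inch '[[[0.7,0.1,0.2,-0.005,0.006,0,0],[0.6,0,0.2,-0.005,0.006,0,0],[0,0,0,0,0,0,0],[0,0,0,0,0,0,0],[0,0,0,0,0,0,0]]]'
python3 lens.py; python3 - <<'E'
from h import *
im,P,c=grab('scene'); cv2.imwrite('pics/s7.png',cv2.resize(im[60:360,80:480,::-1],None,fx=2,fy=2))
E
```

```text
clock: 21.5
ee_pos: [0.5411, 0.0409, 0.0959]
eef_rot: [-0.143, 2.771, 0.018]
force: [-0.4, 0.5, -0.8]
gripper_width: 0.0161
scene 329 normal [-0.0062  0.0067  1.    ] tilt 0.52 top face mid z 0.1156 pred [0.6166 0.0488 0.1075]
  front edge at 0.0415 (expect .040) sides -0.0324 0.0318
top 318 normal [-0.0133 -0.0031  0.9999] tilt 0.79 top face mid z 0.1153 pred [0.6166 0.0488 0.1075]
  front edge at 0.0423 (expect .040) sides -0.0309 0.0289
turn (tool axes) [-0.0026  0.0095  0.0009]
t 21.6 p [0.5411 0.041  0.0959] F [ 1.1  0.4 -0.3] w 0.0157
1 rows: [0.32,-0.01,0.27,-0.003,0.009,0.001,0]
```

View pics/s7.png

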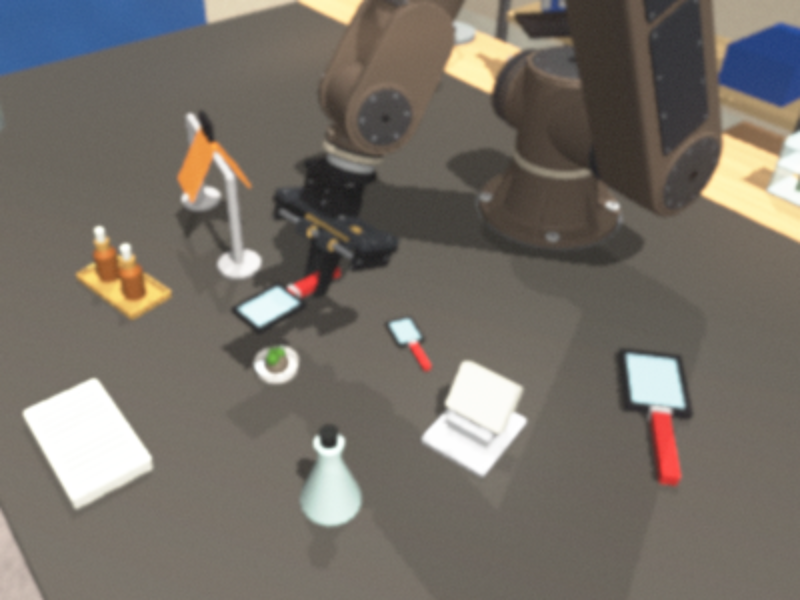

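The lens is level at (268,307), over the dish at (276,363) once the camera's slant is allowed for. The shield, bottles, flask and dish are where they were. I'll let it settle, check for drift and hand in.

```bash

python3 -m inch '[[[0,0,0,0,0,0,0],[0,0,0,0,0,0,0],[0,0,0,0,0,0,0],[0,0,0,0,0,0,0],[0,0,0,0,0,0,0]]]'
python3 lens.py | grep -v edge; python3 -c "
from station import bot
print(bot.sign_off())"
```

```text
clock: 22.15
ee_pos: [0.5412, 0.041, 0.0959]
eef_rot: [-0.144, 2.771, 0.018]
force: [-0.1, -0.5, -1.7]
gripper_width: 0.0157
scene 325 normal [-0.0042  0.0019  1.    ] tilt 0.26 top face mid z 0.1154 pred [0.6167 0.0489 0.1074]
top 316 normal [ 0.0059 -0.0085  0.9999] tilt 0.59 top face mid z 0.115 pred [0.6167 0.0489 0.1074]
turn (tool axes) [ 0.0031 -0.0005 -0.0012]
t 22.25 p [0.5412 0.041  0.0959] F [ 0.7  0.9 -1.5] w 0.016
1 rows: [0.32,-0.02,0.26,0.003,-0,-0.001,0]
the job is handed in; nothing more can be done
None
```

The job is done and handed in at about 22 s of the 61 s allowed. The hand-in reports no verdict.

- **Shield:** I lifted it by its fin, lowered it over the rail until it sat at the expected height (grip point about 208 mm), and let go. The last pictures show it still hanging level astride the bar.
- **Magnifier:** I drew the middle-sized one out along the slant, turned it level and still hold it over the dish.
    - **Tilt:** the last check from the two fixed cameras showed 0.3–0.6°.
    - **Height:** the lens centre is about 111 mm above the bench.
    - **Position:** it is about 2–3 mm from the dish's measured centre, and did not drift over the last half second.
- **Dish, bottles and flask:** the pictures show them where they stood.

Two checks disagreed. After the draw, the lens nose sat about 3° high and its front edge about 5 mm further out than expected from the nominal grip point; I corrected both. The height worked out from the nominal grip (107 mm) also differs by about 4 mm from the camera measurement, but both lie within 10–12 cm.

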